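Fetch the hardware basket from the deep wash well

ROBOT

A 7-joint arm with a two-finger parallel gripper is mounted at the origin on the work surface. World frame = base frame: x ahead of the robot, y to its left, z up, the work surface at z = 0. Lengths are in m, angles in rad, forces in N, time in s.
With the tool pointing down it reaches from about 0.425 to 0.925 m from the base axis. Payload 6.8 kg.
Tool frame: the origin (TCP) lies between the finger pads; the fingertips stand 14 mm ahead of it and the grasp point (between the pads) lies 5 mm behind it; z points along the fingers, y is the line along which they close (so a half turn about z gives the same grasp; the last joint's range is limited). The gripper opens to 88 mm and grips with 3 to 60 N. Pads are 20 mm wide; open, the fingers measure 115 mm over their backs; the gripper's body (75 mm by 178 mm) begins 61 mm behind the grasp point.
Start: joints at [1.077, 0.477, 0.022, 1.555, -0.011, 1.109, -0.083], TCP at [0.254, -0.625, 0.237] pointing down, gripper open.
Joint ranges: [-2.96, 2.96], [-0.34, 2.1], [-1.41, 1.46], [0.24, 2.44], [-1.37, 4.51], [0.17, 1.92], [-2.96, 2.96]. Speed limits (rad/s): [2.39, 2.39, 3.14, 3.14, 3.14, 3.14, 3.14].

INTERFACE

Orientations are given as a unit quaternion [x, y, z, w].
In Python, from rig import readout, camera, camera_params, workorder gives the robot as it stands.
- The arm moves only by the tool arm_command, never from a script. Its argument "increments" is a list of rows, each a list of 2 entries, a list of its own where there are three numbers: the shift along the tool's x, y, z in cm, then the turn about the tool's z in rad. In form: [[[tx, ty, tz], turn], ...]. A call has exactly 10 rows; each row is the pose to reach, as a shift and turn from the pose commanded when the call began, along the tool's axes at that moment; what a row does not reach only later rows make up. A row lasts 1/8 s, in which the tool goes at most 62.5 mm and 10.7 degrees, less where a joint would pass 70% of its speed; a pose out of reach is approached as far as the arm can. A call with a gripper value outside its range is refused whole. "hand" is the finger opening in cm, from 0 to 8.78, set as the call begins (left out, the last holds). The fingers move at their own pace and stop on an object; the grip force is fixed at half the most. Time passes only in rows, so rows that repeat a pose let the fingers close, or fill a call up. It gives the time, the measured TCP pose, the force, the opening and the grip force at its end, in the units of the state.
- readout.get_obs(): the state, without advancing time (a new reading comes with each control period).
- camera(name): name is "side" or "top"; returns the picture (384x512x3 uint8, blue, green, red); there is no depth.
- camera_params(name): a dict with "K" (3x3 intrinsics, pixels), "world_from_camera" (4x4, takes a point from camera to world coordinates). Camera axes: x right, y down, z forward; pixel columns grow to the right and rows downward; lengths in m; the calibration is good to about 2 mm. A picture is of the moment at which its call begins. camera_params takes no time and is no camera call.
- workorder.close_job(): hands the job in; it is judged then, once.
The state is a dict: "clock": time; "joint_positions": joint angles; "qvel": joint speeds; "tau": joint torques, N m; "ee_pos": TCP position; "tcp_rot": TCP orientation; "force": force on the tool from outside, world axes, zero at the start; "ft_torque": the same for the moment, N m; "opening": opening from 0.0 (shut) to 1.0 (fully open); "finger_force": force on a finger pad.
Only numpy, scipy, OpenCV 4.12 (cv2) and the standard library are available. Lean on these libraries where they do the work, as an engineer would, in place of code of your own. Each camera call takes 0.05 s, during which the arm holds its last target. There are 200 camera calls.

TASK

Two deep, drained wash wells stand on the brake bench; in one hangs a rectangular metal basket of brake hardware, in the other a round strainer cup. With the hook rod from its stand, and without the gripper ever touching the basket, lift the basket off its hanger by the bail, bring it out of the well without spilling (tipping it over) and set it gently, flat and upright on the floor of the drain tray, clear of the brake pad lying there. Then hang the rod back in its stand, seated in the pocket as it was, and leave the cup and everything else on the bench where it is.

Things in the scene. Friction and masses are not known exactly. Their poses are not given: they have to be found in the camera images.
- rod: Hook rod, loose, 120 g, upright in its stand at the start. Origin: on its axis, centre of the underside of a square collar 30 x 30 x 6 mm; z up along the rod. Square wooden handle 18 x 18 mm (sides along x, y) from z=6 to 72 mm. Below the collar a 6 mm round shaft on the axis down to z=-78 mm, then a V hook towards +x.
- rod_hook (a point): Bottom of the rod's V hook (bar centre line), at x=10, z=-86 mm in the rod's frame, same axes. The 6 mm bar runs in the x-z plane from the shaft (x=0, z=-78) down to here and up to the tip at x=20, z=-74 mm; the tip's top is at z=-71 mm, the rod's lowest point at z=-89 mm. What hangs in the hook settles here, about 5.5 mm higher (bar centre to bar centre).
- stand: Grey fixed rod stand, origin on the bench under the seat. Base 90 x 90 x 8 mm (x -57 to 33), column at x=-34 mm, fork plate with its top at z=110 mm, 52 mm wide (y), x -39 to 26 mm. A slot 16 mm wide, from x=-8 mm, open to +x, takes the shaft. To take the rod out: lift 8 to 15 mm, slide it 35 mm or more along +x, then raise it. To return it: the reverse.
- seat (a point): Point on the fork plate's top (z=110 mm) where the rod's origin belongs; axes as the stand's. The rod hangs with its hook (its +x) along the stand's +x. Its collar sits here in a shallow pocket 38 mm wide (y) between ribs 6 mm high, x from -19 mm to a lip 4 mm high at x=22 to 26 mm.
- well_a: Fixed wash well with the basket: open-topped steel box 112 (x) x 90 (y) x 140 mm high, walls 3 mm. Origin: centre of its underside; the hanger is on the inside of the +x wall. The basket hangs below the prongs, so raise it about 20 mm, draw it about 46 mm to the well's -x till clear of them, and only then lift it out.
- hanger (a point): Mid-point of the hanger in well_a, x=26, y=0, z=74.5 mm in the well's frame, same axes. Two level 5 mm prongs run from the +x wall at y=18 and y=-18 mm, tops at z=74.5 mm, to x=20 mm, then bend up to tips at x=14 mm, 10 mm higher. The bail lies across both. The rod's hook can be let down on the -x side of the bail and pass between the prongs (31 mm free).
- well_b: The other wash well, identical, with the round cup hanging in it. Fixed. The two wells can stand either way round.
- basket: The basket to fetch: rectangular, steel, 40 (x) x 60 (y) x 26 mm high, 150 to 310 g, small hardware fixed in it. Origin: centre of its underside, z up. A bail of 5 mm wire stands in its y-z plane. At the start its underside is 15 mm above the bench and its axes are those of well_a within 0.05 rad.
- bail (a point): Peak of the basket's bail (wire centre line), 70 mm above its underside; axes as the basket's. The bail rises from the sides at y=-29 and 29 mm to level shoulders at 62 mm, with an upward kink from y=-8 to 8 mm that peaks here: hooked under the peak the basket hangs level.
- cup: Round strainer cup, 50 mm wide at the rim, 30 mm high, with a bail like the basket's, hanging in well_b. Origin: centre of its underside. To be left alone (it may not move 15 mm).
- tray: Fixed aluminium drain tray, 150 (x) x 200 (y) x 18 mm high, walls and floor 3 mm. Origin: centre of its underside; its inner floor is at z=3 mm. A brake pad lies in its +y half; the rest, from y=-97 to about y=5 mm, is free.
- pad_tray: Brake pad lying in the drain tray's +y half, 128 x 46 x 15 mm, long along x; origin: centre of its underside. Bystander.
- pad_bench: Brake pad lying on the mat, 128 x 46 x 15 mm; origin: centre of its underside. Bystander.
- bracket: Dark steel caliper bracket lying on the mat, about 60 x 150 x 46 mm; origin: centre of its underside. Bystander.
- socket: Deep socket standing upright, 26 mm wide, 75 mm high; origin: centre of its underside. Bystander.
- extension: Socket extension bar lying beyond the wells, 150 mm long, 18 mm thick; origin: centre of its underside. Bystander.
- can: Plain drinks can standing behind the wells, 66 mm wide, 120 mm high; origin: centre of its underside. Bystander.
- screwdriver: Screwdriver with orange handle lying on the bench, 180 mm long, near the toolbox. Bystander.
- pad_box: Cardboard box of brake pads, 110 x 170 x 55 mm, beyond the tray; origin: centre of its underside. Bystander.
There are look-alikes about, which are no part of the job. There is more than one size of the rod; the job needs the middle-sized.

How it is judged:
By the outcome, as a careful person would: the job done as asked, in the order asked, and still so for the second after the job is handed in, with the robot touching nothing.
It also fails if it takes over 72 s, if anything falls off the work surface, if the arm or the gripper's body presses on something with over 40 N, if the wrist force passes 120 N, or if a joint passes its speed limit or range.

## Working session

There is one attempt and no reset: what is moved stays moved. The work goes in short steps, Python scripts to look and compute and a tool call to move; the robot and the scene stay as the last step left them, time stands still between calls to the robot, and variables do not carry over. Pictures are saved under pics/ and viewed, at most 10 in all, crops included, and the job is handed in when it is done.

Besides the shell and the picture viewer there is one more tool, called after ">>>" by a JSON object that holds its "api" and its "payload", one argument or row to a line. arm_command: Moves the arm, as the interface text tells. Its arguments: {"type":"object","properties":{"increments":{"type":"array","items":{"type":"array"}},"hand":{"type":"number"}},"required":["increments"]}

```bash
mkdir -p pics; ls; python3 - <<'E'
from rig import readout,camera,camera_params
import cv2
o=readout.get_obs();print(o)
for n in("top","side"):
    cv2.imwrite(f"pics/{n}0.png",cv2.resize(camera(n),(800,600),interpolation=cv2.INTER_CUBIC))
    p=camera_params(n);print(n,p["K"],p["world_from_camera"])
E
```

```text
pics
{'clock': 0.0, 'joint_positions': array([ 1.07687816,  0.47777906,  0.02234171,  1.55643195, -0.01148968,
        1.10931435, -0.08311716]), 'qvel': array([-0.0002529 ,  0.00090934,  0.0004292 ,  0.00174989,  0.00049735,
       -0.0012289 ,  0.00043599]), 'tau': array([ 5.64759375e-04, -5.82842088e+01,  1.53493021e+00, -2.72602969e+01,
       -5.42918674e-02,  1.69551303e-02,  2.12859086e-04]), 'ee_pos': array([ 0.25378096, -0.6248543 ,  0.2357041 ]), 'tcp_rot': array([ 9.81449556e-01,  1.91718424e-01, -2.42875493e-04, -8.68922343e-04]), 'force': array([ 0.54402275, -0.26072833,  0.7945127 ]), 'ft_torque': array([-0.00455873,  0.02054175,  0.00198301]), 'finger_force': 0.0, 'opening': 1.0011289106646368}
top [[461.19881667   0.         253.615953  ]
 [  0.         461.19881667 184.74560485]
 [  0.           0.           1.        ]] [[-2.53259420e-03 -9.92834776e-01  1.19468375e-01  3.49782914e-01]
 [-9.99628246e-01 -7.29691186e-04 -2.72550411e-02  7.09163415e-02]
 [ 2.71469277e-02 -1.19492988e-01 -9.92463838e-01  1.11662643e+00]
 [ 0.00000000e+00  0.00000000e+00  0.00000000e+00  1.00000000e+00]]
side [[411.55331805   0.         260.35644083]
 [  0.         411.55331805 191.08170924]
 [  0.           0.           1.        ]] [[-9.96172005e-01 -5.31321963e-02  6.94140133e-02  4.09344948e-01]
 [-8.74132020e-02  6.10179653e-01 -7.87426011e-01  9.99018780e-01]
 [-5.17345153e-04 -7.90479450e-01 -6.12488344e-01  8.30098156e-01]
 [ 0.00000000e+00  0.00000000e+00  0.00000000e+00  1.00000000e+00]]
```

View pics/top0.png

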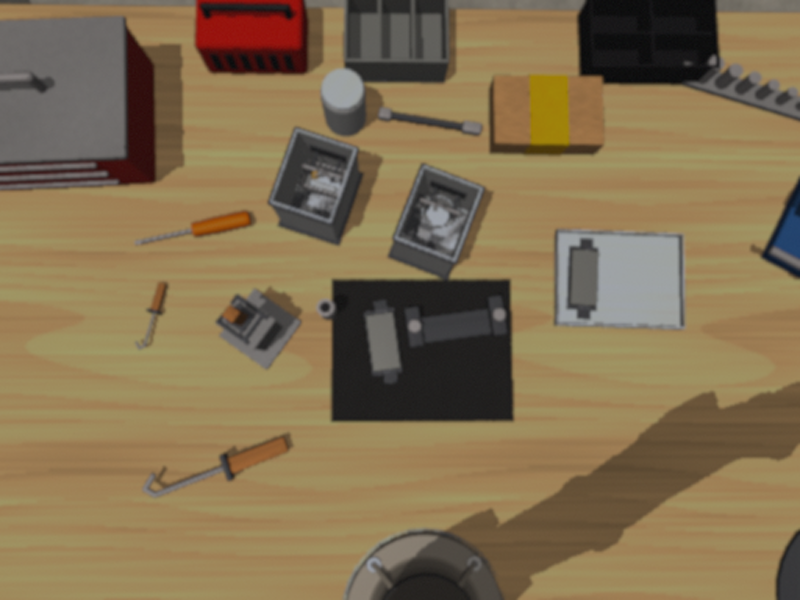

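View pics/side0.png

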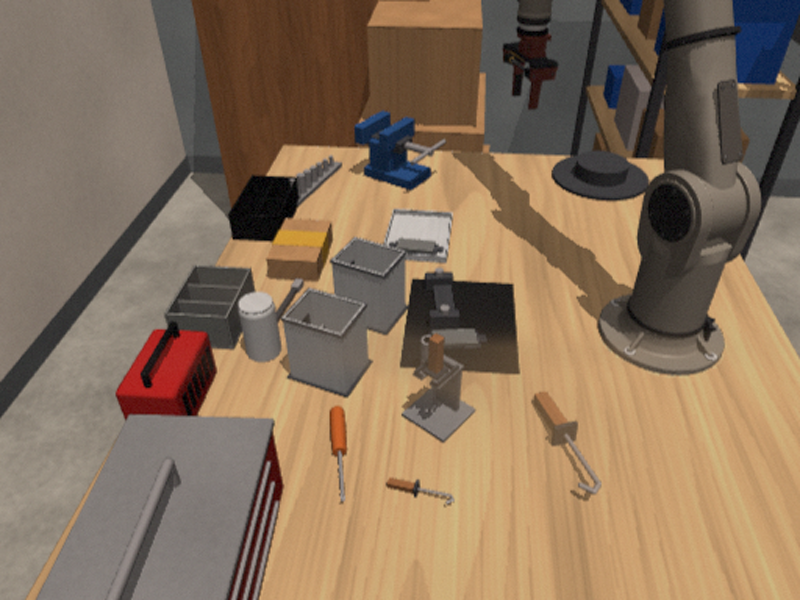

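The top view shows three rods: a small one lying at (152,315), a large one lying at (225,465), and one upright in the stand at (232,315). By the description the one in the stand is the right one. The wells are at (316,185) and (437,220), and the tray is at (620,280) with its pad on the left. Next is a close crop of the stand and both wells.

```bash
python3 - <<'E'
from rig import camera
import cv2,numpy as np
im=np.mean([camera("top").astype(float) for _ in range(4)],0).astype(np.uint8)
cv2.imwrite("pics/raw_top.png",im)
s=np.mean([camera("side").astype(float) for _ in range(4)],0).astype(np.uint8)
cv2.imwrite("pics/raw_side.png",s)
c=im[70:240,130:320]; c=cv2.convertScaleAbs(c,alpha=1.3,beta=10)
cv2.imwrite("pics/crop_top.png",cv2.resize(c,None,fx=3.5,fy=3.5,interpolation=cv2.INTER_CUBIC))
E
```

```text
(no output)
```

View pics/crop_top.png

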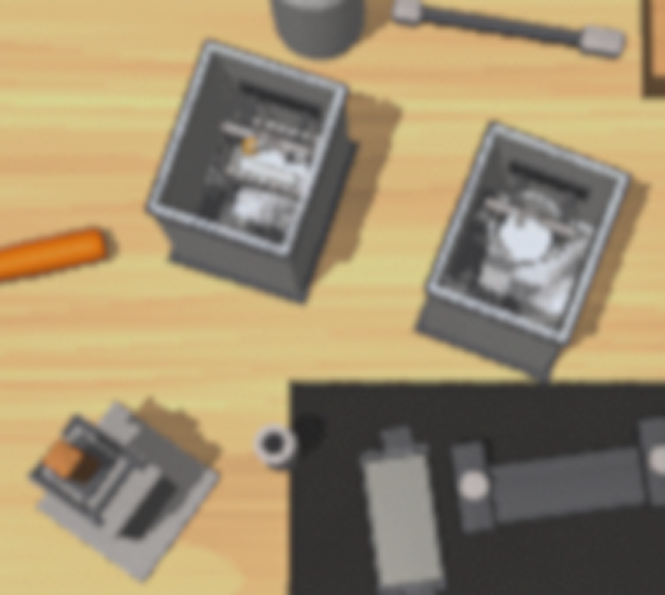

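The middle rod is in the stand, at crop (65,460). The left well looks rectangular with orange bits, and the right well holds something round. A closer crop of both interiors will confirm it.

```bash
python3 - <<'E'
import cv2,numpy as np
im=cv2.imread("pics/raw_top.png")
a=im[80:145,170:232];b=im[103:168,252:314]
f=lambda c:cv2.resize(cv2.convertScaleAbs(c,alpha=1.2,beta=0),None,fx=6.4,fy=6.4,interpolation=cv2.INTER_CUBIC)
cv2.imwrite("pics/crop_wells.png",np.hstack([f(a),f(b)]))
E
```

```text
(no output)
```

View pics/crop_wells.png

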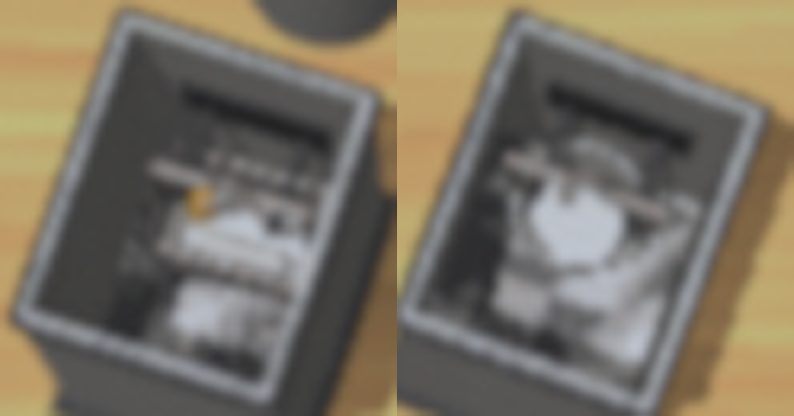

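The left well holds the rectangular basket, with its bail from crop (150,165) to (315,207), so it is well_a. The right well holds the round cup and is well_b. Next I'll look at the stand.

```bash
python3 - <<'E'
import cv2,numpy as np
t=cv2.imread("pics/raw_top.png")[180:240,135:200];s=cv2.imread("pics/raw_side.png")[205:285,250:310]
f=lambda c,k:cv2.resize(cv2.convertScaleAbs(c,alpha=1.3,beta=0),None,fx=k,fy=k,interpolation=cv2.INTER_CUBIC)
A=f(t,6);B=f(s,6);H=max(A.shape[0],B.shape[0])
p=lambda a:cv2.copyMakeBorder(a,0,H-a.shape[0],0,0,0)
cv2.imwrite("pics/crop_stand.png",np.hstack([p(A),p(B)]))
E
```

```text
(no output)
```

View pics/crop_stand.png

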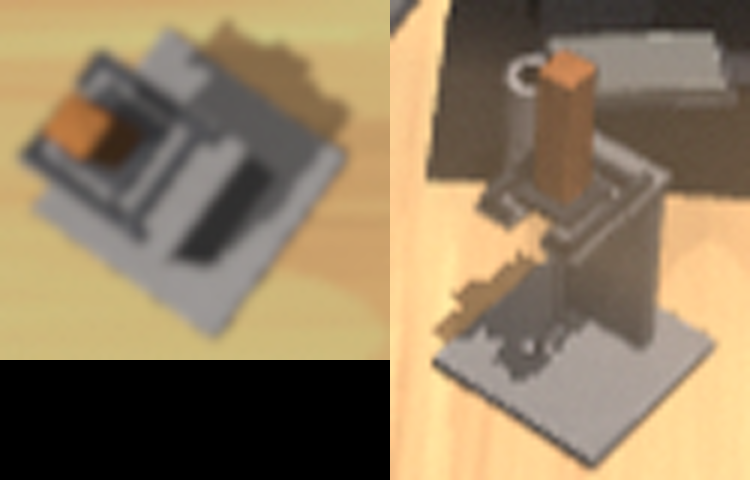

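The stand's base corners in the top crop are (170,28), (345,150), (215,340) and (32,210). The column is on the lower right, so the stand's +x points up and left. The handle top is at (78,128), and at (567,70) in the side crop.

```bash
cat > h.py <<'E'
import numpy as np,cv2
from rig import readout,camera,camera_params
from scipy.spatial.transform import Rotation as R
P={n:camera_params(n) for n in("top","side")}
def ray(n,uv):
    T=P[n]["world_from_camera"];d=T[:3,:3]@np.linalg.inv(P[n]["K"])@np.r_[uv,1];return T[:3,3],d/np.linalg.norm(d)
def onz(n,uv,z):
    o,d=ray(n,uv);return o+d*(z-o[2])/d[2]
def tri(a,b):
    A=0;B=0
    for n,uv in(("top",a),("side",b)):
        o,d=ray(n,uv);M=np.eye(3)-np.outer(d,d);A=A+M;B=B+M@o
    return np.linalg.solve(A,B)
def proj(n,p):
    T=np.linalg.inv(P[n]["world_from_camera"]);c=P[n]["K"]@(T[:3,:3]@p+T[:3,3]);return c[:2]/c[2]
def fit(loc,w): # 2D rigid
    loc=np.array(loc,float);w=np.array(w)[:,:2];lc=loc.mean(0);wc=w.mean(0)
    l=(loc-lc)@[1,1j];v=(w-wc)@[1,1j];a=np.angle((v*l.conj()).sum());c=np.exp(1j*a)
    t=(wc@[1,1j])-c*(lc@[1,1j]);print("resid mm",np.round(1e3*abs(v-c*l),1));return a,np.array([t.real,t.imag])
def l2w(f,xy):
    z=np.exp(1j*f[0])*complex(*xy);return f[1]+[z.real,z.imag]
def crop(k,x0,y0,uv): return (np.array(uv,float)+.5)/k-.5+[x0,y0]
E
python3 - <<'E'
from h import *
st=[crop(6,135,180,p) for p in[(170,28),(345,150),(215,340),(32,210)]]
# local: +x up-left; +y = left of +x = down-left
S=fit([(.033,-.045),(-.057,-.045),(-.057,.045),(.033,.045)],[onz("top",p,.008) for p in st])
print("stand",S)
a=crop(6,135,180,(78,128));b=crop(6,250,205,(567-390,70))
print("handle",onz("top",a,.182),onz("side",b,.182),tri(a,b))
# well_a outer rim: TL,TR,BL,BR ; +x up in image, +y left
for n,x0,y0,c in(("A",170,80,[(122,10),(378,93),(12,318),(266,402)]),("B",252,103,[(513-397,10),(770-397,105),(405-397,317),(657-397,410)])):
    W=fit([(.056,.045),(.056,-.045),(-.056,.045),(-.056,-.045)],[onz("top",crop(6.4,x0,y0,p),.14) for p in c])
    print(n,W)
    if n=="A":
        for p in[(150,165),(230,185),(320,210)]:
            q=onz("top",crop(6.4,x0,y0,p),.0775);z=np.exp(-1j*W[0])*complex(*(q[:2]-W[1]));print("bail w",q,"local",z)
        print("hanger world",l2w(W,(.026,0)))
E
```

```text
resid mm [1.9 2.  0.4 0.2]
stand (np.float64(0.9615616897672867), array([0.42947405, 0.25943776]))
handle [0.42921936 0.25966957 0.182     ] [0.42977877 0.2594849  0.182     ] [0.42949349 0.2596414  0.18210569]
resid mm [1.  1.5 0.8 0.7]
A (np.float64(-0.32309459220077097), array([0.62709351, 0.15994525]))
bail w [0.65945339 0.18193736 0.0775    ] local (0.02370294342747404+0.031128524155634555j)
bail w [0.65219103 0.15306442 0.0775    ] local (0.02598359223080414+0.0014437280656404098j)
bail w [0.64309612 0.12058178 0.0775    ] local (0.027672597340690615-0.03224583337751131j)
hanger world [0.6517482  0.15169018]
resid mm [1.9 1.5 0.1 0.6]
B (np.float64(-0.352395976701571), array([ 0.57522005, -0.01590712]))
```

```bash
cat >> h.py <<'E'
def psi(o=None):
    o=o or readout.get_obs();m=R.from_quat(o["tcp_rot"]).as_matrix();return np.arctan2(m[1,0],m[0,0]),m
def go(xyz,yaw=None,start=None):
    """tool shift (cm) and turn to a TCP target"""
    o=readout.get_obs();p,m=psi(o)
    if start is not None: # (xyz,psi) hypothetical
        p=start[1];m=np.array([[np.cos(p),np.sin(p),0],[np.sin(p),-np.cos(p),0],[0,0,-1]])
    d=m.T@(np.array(xyz)-(o["ee_pos"] if start is None else start[0]))*100
    t=0 if yaw is None else -((yaw-p+np.pi)%(2*np.pi)-np.pi)
    print("shift",np.round(d,2),"turn",round(t,3),"| clock",o["clock"],np.round(o["ee_pos"],4),"psi",round(p,4),"tilt",np.round(m[:2,2],4))
E
python3 - <<'E'
from h import *
k=.64
t=[np.array(p)*k-.2 for p in[(556,230),(684,236),(683,327),(556,327)]]
# image left=+y, up=+x
T=fit([(.075,.1),(.075,-.1),(-.075,-.1),(-.075,.1)],[onz("top",p,.018) for p in t]);print("tray",T,"target",l2w(T,(0,-.048)))
go((.52,-.15,.30),1.4)
E
```

```text
resid mm [0.1 3.4 5.  1.6]
tray (np.float64(-0.03067902427920147), array([ 0.49689505, -0.30592204])) target [ 0.49542268 -0.35389945]
shift [ 42.53 -34.04  -6.34] turn -1.014 | clock 0.5 [ 0.254  -0.6254  0.2366] psi 0.3858 tilt [-0.  0.]
```

>>> {"api": "arm_command", "payload": {
  "increments": [
    [[4,-3.2,-1],-0.1],
    [[8.4,-6.7,-2],-0.2],
    [[12.8,-10.2,-3],-0.3],
    [[17.2,-13.7,-4],-0.4],
    [[21.6,-17.2,-5],-0.5],
    [[26,-20.7,-6],-0.6],
    [[30.4,-24.2,-6.3],-0.7],
    [[34.8,-27.7,-6.3],-0.8],
    [[39.2,-31.2,-6.3],-0.9],
    [[42.5,-34,-6.3],-1.0]
  ],
  "hand": 6
}}

```text
clock: 1.75
ee_pos: [0.5208, -0.1481, 0.3]
tcp_rot: [0.768, 0.641, 0.0, 0.0]
force: [-0.1, -0.7, 0.5]
opening: 0.68
finger_force: 0.0
```

```bash
python3 - <<'E'
from h import *
go((.43,.26,.24),.9616+np.pi/2)
print(readout.get_obs()["joint_positions"])
E
```

```text
shift [ 38.52 -16.25   6.  ] turn -1.142 | clock 1.75 [ 0.5208 -0.1481  0.3   ] psi 1.3908 tilt [0.001  0.0001]
[ 0.5135042   0.22945633 -0.41442054  1.7760418   0.10004195  1.15580052
 -0.11161087]
```

>>> {"api": "arm_command", "payload": {
  "increments": [
    [[3.9,-1.6,0],-0.12],
    [[8,-3.4,0],-0.24],
    [[12.2,-5.1,0],-0.36],
    [[16.4,-6.9,0],-0.48],
    [[20.6,-8.7,1],-0.6],
    [[24.8,-10.5,2],-0.72],
    [[29,-12.2,3],-0.84],
    [[33,-13.9,4],-0.96],
    [[36.5,-15.4,5],-1.06],
    [[38.5,-16.2,6],-1.14]
  ]
}}

```text
clock: 3.0
ee_pos: [0.4309, 0.2596, 0.2395]
tcp_rot: [0.301, 0.954, 0.0, 0.0]
force: [0.2, -0.9, -0.3]
opening: 0.688
finger_force: 0.0
```

```bash
python3 - <<'E'
from h import *
go((.4295,.2596,.150),.9616+np.pi/2)
E
```

```text
shift [ 0.12 -0.08  8.95] turn -0.001 | clock 3.0 [0.4309 0.2596 0.2395] psi 2.531 tilt [0.0005 0.0005]
```

>>> {"api": "arm_command", "payload": {
  "increments": [
    [[0.1,-0.1,0.5],0],
    [[0.1,-0.1,2],0],
    [[0.1,-0.1,3.5],0],
    [[0.1,-0.1,5],0],
    [[0.1,-0.1,6.5],0],
    [[0.1,-0.1,7.8],0],
    [[0.1,-0.1,8.6],0],
    [[0.1,-0.1,8.9],0],
    [[0.1,-0.1,8.9],0],
    [[0.1,-0.1,8.9],0]
  ]
}}

```text
clock: 4.25
ee_pos: [0.4303, 0.2577, 0.1511]
tcp_rot: [0.303, 0.953, 0.0, 0.0]
force: [-0.5, 0.5, 0.2]
opening: 0.68
finger_force: 0.0
```

>>> {"api": "arm_command", "payload": {
  "increments": [
    [[0,0,0],0],
    [[0,0,0],0],
    [[0,0,0],0],
    [[0,0,0],0],
    [[0,0,0],0],
    [[0,0,0],0],
    [[0,0,0],0],
    [[0,0,0],0],
    [[0,0,0],0],
    [[0,0,0],0]
  ],
  "hand": 0
}}

```text
clock: 5.5
ee_pos: [0.4301, 0.2575, 0.1507]
tcp_rot: [0.303, 0.953, 0.0, 0.0]
force: [1.1, 0.1, -0.5]
opening: 0.202
finger_force: 30.0
```

```bash
python3 - <<'E'
from h import *
go((.4295,.2596,.150),.9616+np.pi/2)
E
```

```text
shift [0.17 0.14 0.07] turn -0.007 | clock 5.5 [0.4301 0.2575 0.1507] psi 2.5258 tilt [0.0001 0.    ]
```

>>> {"api": "arm_command", "payload": {
  "increments": [
    [[0,0,-0.6],0],
    [[0,0,-1.2],0],
    [[0,0,-1.2],0],
    [[0,1,-1.2],0],
    [[0,2.2,-1.2],0],
    [[0,3.4,-1.2],0],
    [[0,4.4,-1.2],0],
    [[0,4.8,-1.4],0],
    [[0,4.8,-4],0],
    [[0,4.8,-8],0]
  ]
}}

```text
clock: 6.75
ee_pos: [0.457, 0.2961, 0.2304]
tcp_rot: [0.303, 0.953, -0.001, -0.001]
force: [0.6, 1.4, -1.2]
opening: 0.202
finger_force: 30.0
```

```bash
python3 - <<'E'
from h import *
print(readout.get_obs()["opening"])
# well hover: rod axis at well local (-.008,0), rod yaw -0.29
W=(-.3231,np.array([.6271,.1599]))
q=l2w(W,(-.008,.001));print(q)
go((*q,.31),-.29+np.pi/2)
c=np.hstack([camera("top")[170:240,120:220],camera("side")[150:220,250:350]])
cv2.imwrite("pics/lift.png",cv2.resize(c,None,fx=4,fy=4,interpolation=cv2.INTER_CUBIC))
E
```

```text
0.20187122058323292
[0.61983146 0.16338832]
shift [-20.95  -1.46  -7.99] turn 1.245 | clock 6.75 [0.457  0.2961 0.2304] psi 2.5261 tilt [-0.0028 -0.0015]
```

View pics/lift.png

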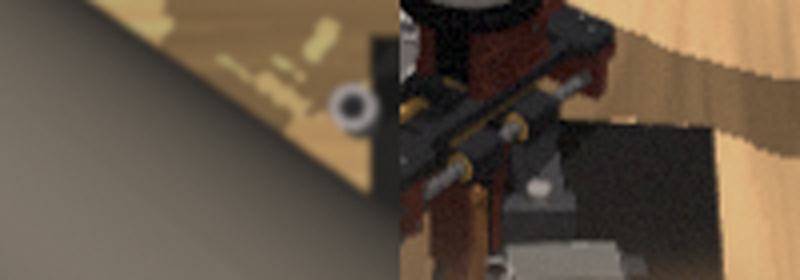

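The crop shows the gripper holding the handle and the socket undisturbed. The arm hides the top view. I'll go up and over to the well.

>>> {"api": "arm_command", "payload": {
  "increments": [
    [[0,0,-4],0],
    [[0,0,-8],0.05],
    [[-3,-0.2,-8],0.2],
    [[-6,-0.4,-8],0.36],
    [[-9,-0.6,-8],0.52],
    [[-12,-0.8,-8],0.68],
    [[-15,-1,-8],0.84],
    [[-18,-1.2,-8],1.0],
    [[-20,-1.4,-8],1.15],
    [[-21,-1.5,-8],1.24]
  ]
}}

```text
clock: 8.1
ee_pos: [0.6211, 0.1616, 0.3093]
tcp_rot: [0.802, 0.597, -0.001, 0.0]
force: [-0.7, 0.1, -1.4]
opening: 0.201
finger_force: 30.0
```

```bash
python3 - <<'E'
from h import *
W=(-.3231,np.array([.6271,.1599]))
go((*l2w(W,(-.008,.001)),.31),-.29+np.pi/2)
cv2.imwrite("pics/raw_side2.png",camera("side"))
c=cv2.imread("pics/raw_side2.png")[90:260,160:320]
cv2.imwrite("pics/over.png",cv2.resize(c,None,fx=3.5,fy=3.5,interpolation=cv2.INTER_CUBIC))
E
```

```text
shift [ 0.14 -0.17 -0.07] turn -0.0 | clock 8.1 [0.6211 0.1616 0.3093] psi 1.2803 tilt [-0.0015 -0.0013]
```

View pics/over.png

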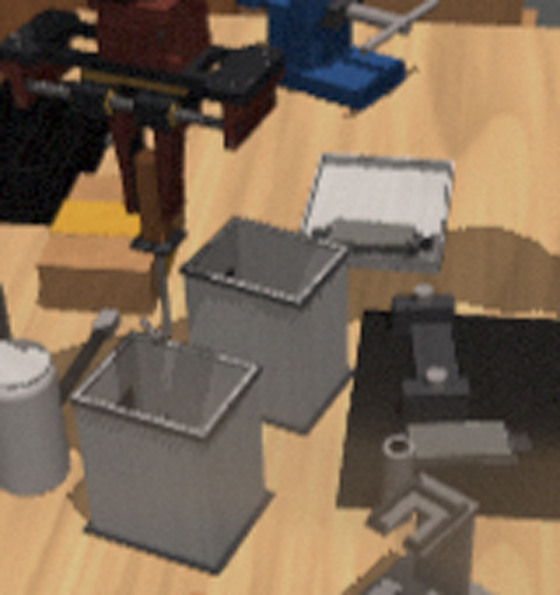

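The rod is held with its hook over well_a: collar at (158,242), shaft bottom near (170,348), tip near (148,325). I'll compare this with the predicted projection to check the hold.

```bash
python3 - <<'E'
from h import *
o=readout.get_obs();p,m=psi(o);T=o["ee_pos"]
for loc in[(0,0,0),(0,0,-.07),(0,0,-.078),(.010,0,-.086),(.020,0,-.074)]:
    r=p-np.pi/2;w=T+[np.cos(r)*loc[0],np.sin(r)*loc[0],loc[2]-.040]
    print(loc,((proj("side",w)-[160,90]+.5)*3.5-.5).round(0))
E
```

```text
(0, 0, 0) [157. 243.]
(0, 0, -0.07) [165. 322.]
(0, 0, -0.078) [166. 331.]
(0.01, 0, -0.086) [155. 337.]
(0.02, 0, -0.074) [142. 321.]
```

```bash
python3 - <<'E'
from h import *
a=cv2.imread("pics/raw_side.png").astype(int);b=np.mean([camera("side").astype(float) for _ in range(4)],0)
d=abs(a-b).sum(2)
o=readout.get_obs();p,m=psi(o);T=o["ee_pos"];r=p-np.pi/2
for z in np.arange(-.01,-.075,-.008):
    u,v=proj("side",T+[0,0,z-.04]);x=np.arange(int(u)-5,int(u)+8)
    w=d[int(round(v)),x];w=np.where(w>40,w,0);print(round(z,3),round(u,1),round(v,1),"seen",round((w*x).sum()/max(w.sum(),1),2),w.astype(int))
E
```

```text
-0.01 205.4 162.8 seen 206.47 [ 0  0  0  0  0  0 64 56  0  0  0  0  0]
-0.018 205.7 165.4 seen 208.89 [ 0  0  0  0  0  0 52  0  0  0  0  0 48]
-0.026 205.9 168.1 seen 206.0 [ 0  0  0  0  0  0 44  0  0  0  0  0  0]
-0.034 206.2 170.7 seen 206.71 [  0   0   0   0   0  63 156   0   0   0   0   0   0]
-0.042 206.4 173.3 seen 206.5 [  0   0   0   0  62 249 242  66   0   0   0   0   0]
-0.05 206.7 175.9 seen 206.76 [  0   0   0   0   0 239 234 103   0   0   0   0   0]
-0.058 206.9 178.4 seen 206.91 [  0   0   0   0   0 191 220 140   0   0   0   0   0]
-0.066 207.2 180.9 seen 209.1 [  0   0   0   0 113 237 205  74  88  95 151  99   0]
-0.074 207.4 183.4 seen 207.96 [126 104  71 139 208 252 239 211 190 191 183 132   0]
```

>>> {"api": "arm_command", "payload": {
  "increments": [
    [[0,0,1.5],0],
    [[0,0,3],0],
    [[0,0,4.5],0],
    [[0,0,6],0],
    [[0,0,7.5],0],
    [[0,0,9],0],
    [[0,0,10.2],0],
    [[0,0,11.2],0],
    [[0,0,11.8],0],
    [[0,0,11.8],0]
  ]
}}

```text
clock: 9.6
ee_pos: [0.6204, 0.1631, 0.1923]
tcp_rot: [0.8, 0.6, -0.0, -0.0]
force: [0.5, -0.1, -0.0]
opening: 0.2
finger_force: 30.0
```

```bash
python3 - <<'E'
from h import *
W=(-.3231,np.array([.6271,.1599]))
go((*l2w(W,(.016,.0)),.190),-.29+np.pi/2)
E
```

```text
shift [-0.18  2.33  0.23] turn 0.005 | clock 9.6 [0.6204 0.1631 0.1923] psi 1.2858 tilt [-0.0005 -0.0001]
```

>>> {"api": "arm_command", "payload": {
  "increments": [
    [[0,0,0.4],0],
    [[-0.1,0,0.4],0],
    [[-0.15,0.3,0.4],0],
    [[-0.15,0.7,0.4],0],
    [[-0.15,1.1,0.4],0],
    [[-0.15,1.5,0.4],0],
    [[-0.15,1.9,0.4],0],
    [[-0.15,2.2,0.4],0],
    [[-0.15,2.3,0.4],0],
    [[-0.15,2.3,0.4],0]
  ]
}}

```text
clock: 10.85
ee_pos: [0.6422, 0.1552, 0.1886]
tcp_rot: [0.8, 0.599, -0.0, -0.0]
force: [-0.2, -0.2, -1.9]
opening: 0.204
finger_force: 30.0
```

```bash
python3 - <<'E'
from h import *
W=(-.3231,np.array([.6271,.1599]))
go((*l2w(W,(.016,.0)),.190),-.29+np.pi/2);print(readout.get_obs()["force"])
E
```

```text
shift [-0.04  0.02 -0.14] turn 0.005 | clock 10.85 [0.6422 0.1552 0.1886] psi 1.2857 tilt [-0.  0.]
[-0.17397119 -0.17049389 -1.87606202]
```

>>> {"api": "arm_command", "payload": {
  "increments": [
    [[0,0,-0.6],0],
    [[0,0,-1.2],0],
    [[0,0,-1.6],0],
    [[0,0,-1.9],0],
    [[0,0,-2.2],0],
    [[0,0,-2.6],0],
    [[0,0,-3.0],0],
    [[0,0,-3.4],0],
    [[0,0,-3.7],0],
    [[0,0,-3.7],0]
  ]
}}

```text
clock: 12.1
ee_pos: [0.6423, 0.1553, 0.226]
tcp_rot: [0.8, 0.599, 0.0, 0.0]
force: [0.2, 0.0, -4.0]
opening: 0.204
finger_force: 30.0
```

```bash
python3 - <<'E'
from h import *
for i in range(4):
    camera("side");o=readout.get_obs();print(o["force"],o["ft_torque"],o["ee_pos"])
E
```

```text
[ 0.99559854  0.5443847  -3.29069238] [-0.0453494  -0.03326578 -0.03849688] [0.64221134 0.15527072 0.22575336]
[-0.15229243 -0.90976941 -4.69816543] [ 0.0195182  -0.04225576  0.00032238] [0.64213828 0.15520583 0.22560823]
[ 0.05965385  0.56969455 -2.95939678] [-0.02090423 -0.03449753  0.024144  ] [0.64207994 0.15516391 0.22548114]
[-0.44987907  0.14966955 -3.91777976] [-0.05098447 -0.06005534 -0.01577068] [0.64205972 0.1551792  0.22546801]
```

>>> {"api": "arm_command", "payload": {
  "increments": [
    [[0,-0.3,0],0],
    [[0,-0.8,0],0],
    [[0.1,-1.4,0],0],
    [[0.1,-2.0,0],0],
    [[0.1,-2.6,0],0],
    [[0.1,-3.2,0],0],
    [[0.15,-3.8,0],0],
    [[0.15,-4.3,0],0],
    [[0.15,-4.6,0],0],
    [[0.15,-4.6,0],0]
  ]
}}

```text
clock: 13.55
ee_pos: [0.5983, 0.1697, 0.2257]
tcp_rot: [0.8, 0.6, 0.0, 0.0]
force: [0.4, -1.2, -3.8]
opening: 0.198
finger_force: 30.0
```

>>> {"api": "arm_command", "payload": {
  "increments": [
    [[0,0,-0.2],0],
    [[0,0,-0.6],0],
    [[0,0,-1.2],0],
    [[0,0,-2],0],
    [[0,0,-3],0],
    [[0,0,-4],0],
    [[0,0,-5],0],
    [[0,0,-5.8],0],
    [[0,0,-6.2],0],
    [[0,0,-6.3],0]
  ]
}}

```text
clock: 14.8
ee_pos: [0.5985, 0.1696, 0.2888]
tcp_rot: [0.8, 0.599, 0.0, 0.0]
force: [-0.0, -1.0, -4.3]
opening: 0.206
finger_force: 30.0
```

>>> {"api": "arm_command", "payload": {
  "increments": [
    [[0,0,-0.3],0],
    [[0,0,-1],0],
    [[0,0,-2],0],
    [[0,0,-3],0],
    [[0,0,-4],0],
    [[0,0,-5],0],
    [[0,0,-6],0],
    [[0,0,-7],0],
    [[0,0,-7.6],0],
    [[0,0,-7.7],0]
  ]
}}

```text
clock: 16.05
ee_pos: [0.5986, 0.1697, 0.3661]
tcp_rot: [0.8, 0.6, 0.0, 0.0]
force: [-0.1, 0.3, -4.2]
opening: 0.206
finger_force: 30.0
```

```bash
python3 - <<'E'
from h import *
f=[]
for i in range(4):
    s=camera("side");f.append(readout.get_obs()["force"])
print(np.mean(f,0))
t=camera("top");cv2.imwrite("pics/raw_side3.png",s);cv2.imwrite("pics/raw_top3.png",t)
cv2.imwrite("pics/out.png",cv2.resize(s[40:250,140:420],None,fx=2.8,fy=2.8,interpolation=cv2.INTER_CUBIC))
# tray from top: bright mask
g=cv2.inRange(cv2.imread("pics/raw_top.png"),(150,150,150),(255,255,255));g[:, :340]=0;g[:,450:]=0;g[:140]=0;g[215:]=0
c=max(cv2.findContours(g,cv2.RETR_EXTERNAL,cv2.CHAIN_APPROX_NONE)[0],key=cv2.contourArea);print(cv2.minAreaRect(c))
b=np.array([onz("top",p,.018) for p in cv2.boxPoints(cv2.minAreaRect(c))]);print(b.round(4),b.mean(0))
go((.495,-.355,.365),-.285+np.pi/2)
E
```

```text
[ 0.13584753 -0.07408303 -3.84982313]
((405.99298095703125, 179.19618225097656), (56.03569793701172, 55.64309310913086), 2.0454084873199463)
[[ 0.4308 -0.2559  0.018 ]
 [ 0.5667 -0.2655  0.018 ]
 [ 0.5621 -0.4035  0.018 ]
 [ 0.4259 -0.3918  0.018 ]] [ 0.49636022 -0.32917365  0.018     ]
shift [-5.324e+01  4.840e+00  4.000e-02] turn -0.0 | clock 16.3 [0.5983 0.1695 0.3652] psi 1.2858 tilt [-0.0007 -0.0003]
```

View pics/out.png

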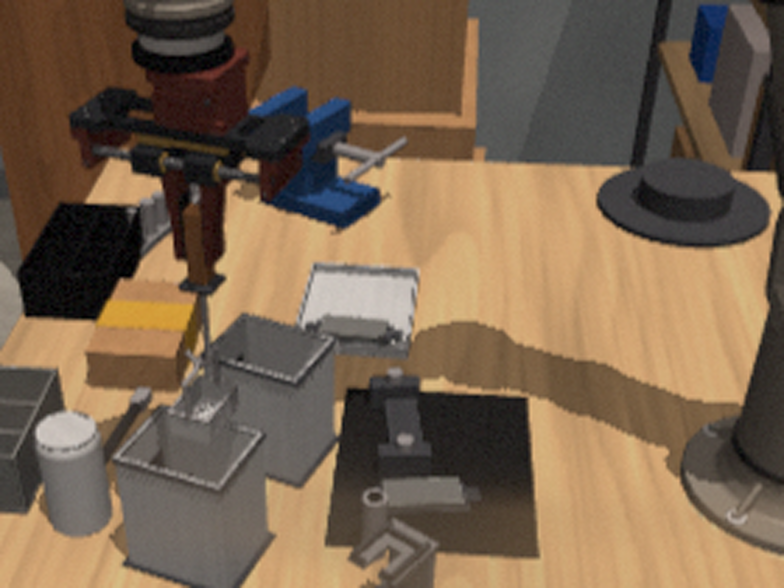

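The basket hangs level on the hook above the rim of well_a at (200,400), with the force steady at 3.8 N. The tray centre is about (0.496,-0.304). Now I'll carry it over smoothly.

```bash
python3 - <<'E'
from h import *
go((.485,-.351,.365),-.03+np.pi/2)
E
```

```text
shift [-5.314e+01  3.760e+00  4.000e-02] turn -0.255 | clock 16.3 [0.5983 0.1695 0.3652] psi 1.2858 tilt [-0.0007 -0.0003]
```

>>> {"api": "arm_command", "payload": {
  "increments": [
    [[-0.3,0.02,0],0],
    [[-0.9,0.06,0],0],
    [[-1.8,0.13,0],0],
    [[-3.0,0.21,0],0],
    [[-4.5,0.32,0],0],
    [[-6.3,0.45,0],0],
    [[-8.3,0.59,0],0],
    [[-10.4,0.74,0],0],
    [[-12.6,0.89,0],0],
    [[-14.8,1.05,0],0]
  ]
}}

```text
clock: 17.55
ee_pos: [0.5664, 0.0228, 0.3657]
tcp_rot: [0.801, 0.599, -0.0, 0.0]
force: [-0.1, -1.3, -3.5]
opening: 0.2
finger_force: 30.0
```

>>> {"api": "arm_command", "payload": {
  "increments": [
    [[-2.3,0.16,0],0],
    [[-4.6,0.32,0],0],
    [[-6.9,0.49,0],0],
    [[-9.2,0.65,0],0],
    [[-11.5,0.81,0],0],
    [[-13.8,0.97,0],0],
    [[-16.1,1.14,0],0],
    [[-18.4,1.3,0],0],
    [[-20.7,1.46,0],0],
    [[-23.0,1.63,0],0]
  ]
}}

```text
clock: 18.8
ee_pos: [0.5169, -0.2023, 0.3658]
tcp_rot: [0.801, 0.599, -0.0, 0.0]
force: [0.4, -0.8, -4.3]
opening: 0.205
finger_force: 30.0
```

>>> {"api": "arm_command", "payload": {
  "increments": [
    [[-2.2,0.16,0],-0.01],
    [[-4.4,0.31,0],-0.03],
    [[-6.5,0.46,0],-0.06],
    [[-8.5,0.6,0],-0.09],
    [[-10.4,0.74,0],-0.12],
    [[-12.1,0.86,0],-0.15],
    [[-13.4,0.95,0],-0.18],
    [[-14.3,1.01,0],-0.21],
    [[-14.9,1.05,0],-0.235],
    [[-15.3,1.08,0],-0.25]
  ]
}}

```text
clock: 20.05
ee_pos: [0.4847, -0.351, 0.3657]
tcp_rot: [0.719, 0.695, 0.0, -0.0]
force: [0.0, 0.2, -3.9]
opening: 0.203
finger_force: 30.0
```

```bash
python3 - <<'E'
from h import *
go((.485,-.351,.1965),-.03+np.pi/2)
f=[]
for i in range(4):
    s=camera("side");f.append(readout.get_obs()["force"])
t=camera("top");print(np.mean(f,0))
c=np.hstack([cv2.resize(s[80:200,220:340],None,fx=3.3,fy=3.3,interpolation=cv2.INTER_CUBIC),cv2.resize(t[120:240,330:450],None,fx=3.3,fy=3.3,interpolation=cv2.INTER_CUBIC)])
cv2.imwrite("pics/tray.png",c)
E
```

```text
shift [ 0.    0.03 16.92] turn -0.005 | clock 20.05 [ 0.4847 -0.351   0.3657] psi 1.536 tilt [-0.      0.0001]
[-0.30832603  0.01013014 -3.53882726]
```

View pics/tray.png

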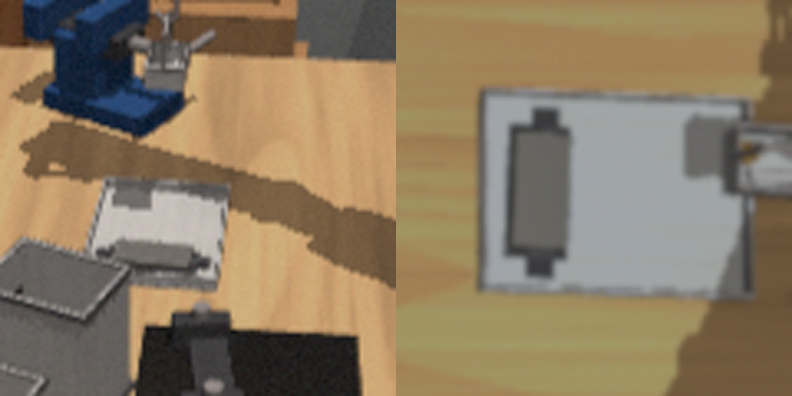

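The tray view shows the basket hanging level at about (765,160), displaced to the right by its height. The tray corners are (480,90), (750,100), (752,297) and (480,290), with the pad at (540,190). I'll check these numerically.

```bash
python3 - <<'E'
from h import *
f=lambda x,y:crop(3.3,330,120,(x-396,y))
T=fit([(.075,.1),(.075,-.1),(-.075,-.1),(-.075,.1)],[onz("top",f(*p),.018) for p in[(480,89),(751,100),(752,297),(480,291)]]);print(T,l2w(T,(0,-.046)))
o=readout.get_obs()["ee_pos"]
for d in[(.02,.03),(-.02,.03)]:
    print("basket left edge pred",((proj("top",o+[.01+d[0],d[1],-.040-.0805-.044])-[330,120]+.5)*3.3+[396,0]).round(0))
E
```

```text
resid mm [1.  2.1 2.1 0.3]
(np.float64(-0.032789851441820284), array([ 0.49808339, -0.305477  ])) [ 0.49657532 -0.35145227]
basket left edge pred [738. 127.]
basket left edge pred [741. 191.]
```

>>> {"api": "arm_command", "payload": {
  "increments": [
    [[0,0,0.3],0],
    [[0,0,1],0],
    [[0,0,2.5],0],
    [[0,0,4.5],0],
    [[0,0,6.7],0],
    [[0,0,9],0],
    [[0,0,11.3],0],
    [[0,0,13.2],0],
    [[0,0,14.6],0],
    [[0,0,15.4],0]
  ]
}}

```text
clock: 21.55
ee_pos: [0.4849, -0.3503, 0.2105]
tcp_rot: [0.719, 0.695, -0.0, -0.001]
force: [0.4, -0.2, -3.1]
opening: 0.206
finger_force: 30.0
```

>>> {"api": "arm_command", "payload": {
  "increments": [
    [[0,0,0.3],0],
    [[0,0,0.5],0],
    [[0,0,0.7],0],
    [[0,0,0.9],0],
    [[0,0,1.1],0],
    [[0,0,1.3],0],
    [[0,0,1.5],0],
    [[0,0,1.7],0],
    [[0,0,1.9],0],
    [[0,0,2.1],0]
  ]
}}

```text
clock: 22.8
ee_pos: [0.4853, -0.3507, 0.1906]
tcp_rot: [0.719, 0.695, -0.0, 0.0]
force: [0.7, -1.6, -1.7]
opening: 0.205
finger_force: 30.0
```

```bash
python3 - <<'E'
from h import *
f=[]
for i in range(4):
    camera("side");f.append(readout.get_obs()["force"])
print(np.mean(f,0));go((.485,-.351,.1775),-.03+np.pi/2)
E
```

```text
[-0.51546471 -0.07564434 -3.33829688]
shift [-0.05 -0.02  1.32] turn -0.005 | clock 23.0 [ 0.4853 -0.3505  0.1907] psi 1.5357 tilt [0.0001 0.0001]
```

>>> {"api": "arm_command", "payload": {
  "increments": [
    [[0,0,0.1],0],
    [[0,0,0.2],0],
    [[0,0,0.3],0],
    [[0,0,0.4],0],
    [[0,0,0.5],0],
    [[0,0,0.6],0],
    [[0,0,0.7],0],
    [[0,0,0.7],0],
    [[0,0,0.7],0],
    [[0,0,0.7],0]
  ]
}}

```text
clock: 24.25
ee_pos: [0.4853, -0.3505, 0.1837]
tcp_rot: [0.719, 0.695, 0.0, 0.0]
force: [0.2, -0.0, -0.9]
opening: 0.201
finger_force: 30.0
```

```bash
python3 - <<'E'
from h import *
f=[]
for i in range(6):
    s=camera("side");f.append(readout.get_obs()["force"])
t=camera("top")
print(np.mean(f,0));go((.485,-.351,.1775),-.03+np.pi/2)
c=np.hstack([cv2.resize(s[90:180,230:330],None,fx=4,fy=4,interpolation=cv2.INTER_CUBIC),cv2.resize(t[140:230,350:450],None,fx=4,fy=4,interpolation=cv2.INTER_CUBIC)])
cv2.imwrite("pics/set.png",c)
E
```

```text
[ 0.04469472  0.15224219 -1.3193656 ]
shift [-0.05 -0.02  0.62] turn -0.005 | clock 24.6 [ 0.4853 -0.3505  0.1837] psi 1.5358 tilt [ 0. -0.]
```

View pics/set.png

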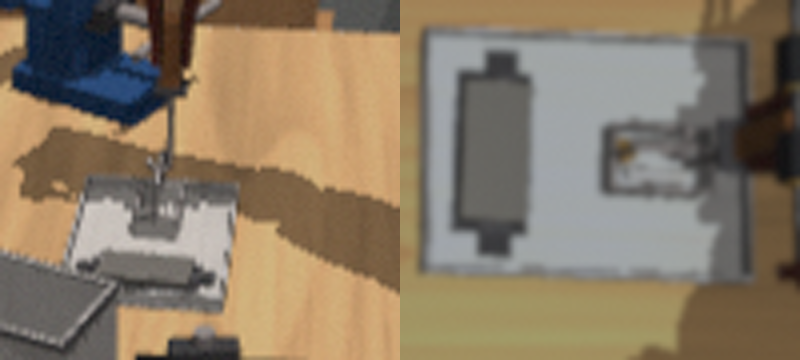

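The basket now stands in the tray at (655,160), clear of the pad, and only the rod's weight is left on the wrist. Next I unhook: down, back, up.

>>> {"api": "arm_command", "payload": {
  "increments": [
    [[0,0,0.2],0],
    [[0,0,0.4],0],
    [[0,0,0.6],0],
    [[0,0,0.8],0],
    [[0,0,0.95],0],
    [[0,0,1.0],0],
    [[0,0,1.0],0],
    [[0,0,1.0],0],
    [[0,0,1.0],0],
    [[0,0,1.0],0]
  ]
}}

```text
clock: 25.85
ee_pos: [0.4853, -0.3505, 0.1737]
tcp_rot: [0.719, 0.695, 0.0, 0.0]
force: [0.1, -0.1, -1.6]
opening: 0.199
finger_force: 30.0
```

```bash
python3 - <<'E'
from h import *
f=[]
for i in range(4):
    camera("side");f.append(readout.get_obs()["force"])
print(np.mean(f,0));go((.485,-.351,.1775),-.03+np.pi/2)
E
```

```text
[-0.12283008  0.30769354 -1.27349696]
shift [-0.05 -0.02 -0.38] turn -0.005 | clock 26.05 [ 0.4853 -0.3505  0.1737] psi 1.5358 tilt [ 0.0001 -0.    ]
```

Nothing is touching. I'll move back slowly, watching the force.

>>> {"api": "arm_command", "payload": {
  "increments": [
    [[0,-0.2,0],0],
    [[0,-0.5,0],0],
    [[0,-0.8,0],0],
    [[0,-1.1,0],0],
    [[0,-1.4,0],0],
    [[0,-1.7,0],0],
    [[0,-2.0,0],0],
    [[0,-2.3,0],0],
    [[0,-2.6,0],0],
    [[0,-2.7,0],0]
  ]
}}

```text
clock: 27.3
ee_pos: [0.458, -0.3496, 0.1737]
tcp_rot: [0.719, 0.695, -0.0, -0.0]
force: [0.2, 0.0, -0.6]
opening: 0.202
finger_force: 30.0
```

```bash
python3 - <<'E'
from h import *
f=[]
for i in range(3):
    s=camera("side");f.append(readout.get_obs()["force"])
t=camera("top")
print(np.mean(f,0));go((.46,-.351,.1775),-.03+np.pi/2)
c=np.hstack([cv2.resize(s[90:180,230:330],None,fx=4,fy=4,interpolation=cv2.INTER_CUBIC),cv2.resize(t[140:230,350:450],None,fx=4,fy=4,interpolation=cv2.INTER_CUBIC)])
cv2.imwrite("pics/back.png",c)
E
```

```text
[-0.48400483  0.30450507 -1.01040489]
shift [-0.14  0.17 -0.38] turn -0.005 | clock 27.5 [ 0.4584 -0.3495  0.1737] psi 1.5358 tilt [0.0002 0.    ]
```

View pics/back.png

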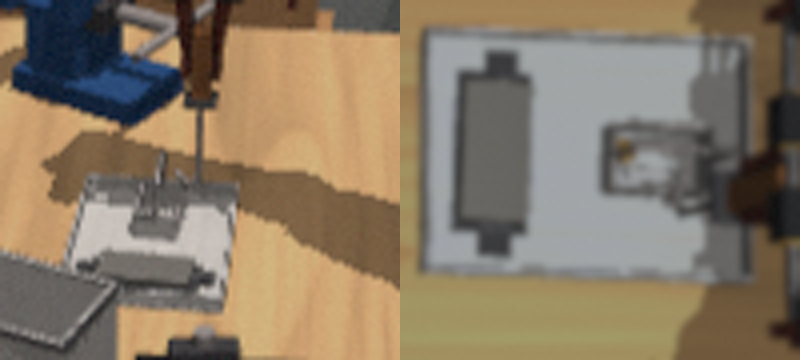

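The basket hasn't moved and stands upright at (655,160); the hook tip at (183,180) is clear of the bail at (160,170). The viewing budget is now used up (that was picture 11, one over), so the rest goes by numbers only. I'll raise the rod and return it.

>>> {"api": "arm_command", "payload": {
  "increments": [
    [[0,0,-1],0],
    [[0,0,-3],0],
    [[0,0,-5.5],0],
    [[0,0,-8],0],
    [[0,0,-10.5],0],
    [[0,0,-12.5],0],
    [[2,0.2,-13],0],
    [[5,0.5,-13],0],
    [[9,1,-13],0],
    [[13,1.5,-13],0]
  ]
}}

```text
clock: 28.75
ee_pos: [0.4776, -0.2172, 0.3032]
tcp_rot: [0.719, 0.695, -0.0, -0.0]
force: [0.0, -0.7, -0.3]
opening: 0.207
finger_force: 30.0
```

```bash
python3 - <<'E'
from h import *
go((.54,.05,.30),1.8)
go((.457,.2961,.29),2.5258,start=(np.array([.54,.05,.30]),1.8))
E
```

```text
shift [26.92  5.33  0.33] turn -0.263 | clock 28.75 [ 0.4776 -0.2172  0.3032] psi 1.5368 tilt [-0.0007  0.0007]
shift [25.85 -2.49  1.  ] turn -0.726 | clock 28.75 [ 0.4776 -0.2172  0.3032] psi 1.8 tilt [0. 0.]
```

>>> {"api": "arm_command", "payload": {
  "increments": [
    [[3,0.6,0],-0.02],
    [[6,1.2,0],-0.05],
    [[9,1.8,0],-0.08],
    [[12,2.4,0],-0.11],
    [[15,3,0],-0.14],
    [[18,3.6,0],-0.17],
    [[20.5,4.1,0],-0.2],
    [[23,4.6,0],-0.22],
    [[25,5,0],-0.24],
    [[27,5.3,0],-0.26]
  ]
}}

```text
clock: 30.0
ee_pos: [0.5405, 0.0487, 0.3036]
tcp_rot: [0.623, 0.782, -0.0, -0.0]
force: [0.4, 0.8, -0.6]
opening: 0.207
finger_force: 30.0
```

>>> {"api": "arm_command", "payload": {
  "increments": [
    [[2.5,-0.2,0],-0.07],
    [[5.5,-0.5,0],-0.15],
    [[8.5,-0.8,0],-0.23],
    [[11.5,-1.1,0],-0.31],
    [[14.5,-1.4,0],-0.4],
    [[17.5,-1.7,0],-0.49],
    [[20.5,-2,0],-0.58],
    [[23,-2.2,0],-0.65],
    [[25,-2.4,0],-0.7],
    [[25.8,-2.5,0],-0.725]
  ]
}}

```text
clock: 31.25
ee_pos: [0.4577, 0.2951, 0.3036]
tcp_rot: [0.304, 0.953, 0.0, -0.0]
force: [1.2, 0.1, -1.3]
opening: 0.205
finger_force: 30.0
```

```bash
python3 - <<'E'
from h import *
go((.457,.2961,.164),2.5258)
E
```

```text
shift [ 0.11  0.04 13.96] turn -0.002 | clock 31.25 [0.4577 0.2951 0.3036] psi 2.524 tilt [-0.0003  0.0003]
```

>>> {"api": "arm_command", "payload": {
  "increments": [
    [[0.1,0,1.5],0],
    [[0.1,0,3.5],0],
    [[0.1,0,5.5],0],
    [[0.1,0,7.5],0],
    [[0.1,0,9.5],0],
    [[0.1,0,11.5],0],
    [[0.1,0,13],0],
    [[0.1,0,13.8],0],
    [[0.1,0,14.1],0],
    [[0.1,0,14.1],0]
  ]
}}

```text
clock: 32.5
ee_pos: [0.4576, 0.2945, 0.1629]
tcp_rot: [0.305, 0.952, 0.0, 0.0]
force: [-0.6, 0.1, -0.8]
opening: 0.202
finger_force: 30.0
```

```bash
python3 - <<'E'
from h import *
b=np.mean([camera("side").astype(float) for _ in range(4)],0);cv2.imwrite("pics/raw_side4.png",b)
go((.4301,.2575,.1627),2.5258);T=readout.get_obs()["ee_pos"]
# handle/collar boundary along predicted rod line: orange vs dark
for z in np.arange(.020,-.025,-.003):
    u,v=proj("side",T+[0,0,z-.04]);print(round(z,3),(round(u),round(v)),b[round(v),round(u)-1:round(u)+2].mean(0).astype(int))
E
```

```text
shift [ 0.1  -4.62  0.04] turn -0.005 | clock 32.7 [0.4578 0.2945 0.1632] psi 2.5207 tilt [0.0009 0.0005]
0.02 (266, 238) [44 56 80]
0.017 (266, 238) [44 56 80]
0.014 (266, 239) [44 57 81]
0.011 (266, 240) [46 61 85]
0.008 (266, 241) [47 64 90]
0.005 (266, 242) [47 67 92]
0.002 (266, 243) [46 66 91]
-0.001 (266, 244) [54 68 88]
-0.004 (266, 245) [65 71 81]
-0.007 (266, 246) [68 71 78]
-0.01 (266, 246) [68 71 78]
-0.013 (266, 247) [61 65 72]
-0.016 (266, 248) [50 57 68]
-0.019 (266, 249) [55 65 77]
-0.022 (266, 250) [63 74 85][ WARN:0@1.659] global loadsave.cpp:1063 imwrite_ Unsupported depth image for selected encoder is fallbacked to CV_8U.
```

The rod has not slipped in the grip. I'll slide it in.

>>> {"api": "arm_command", "payload": {
  "increments": [
    [[0.1,-0.3,0],0],
    [[0.1,-0.9,0],0],
    [[0.1,-1.5,0],0],
    [[0.1,-2.1,0],0],
    [[0.1,-2.7,0],0],
    [[0.1,-3.3,0],0],
    [[0.1,-3.9,0],0],
    [[0.1,-4.4,0],0],
    [[0.1,-4.6,0],0],
    [[0.1,-4.6,0],0]
  ]
}}

```text
clock: 33.95
ee_pos: [0.4299, 0.2574, 0.1627]
tcp_rot: [0.305, 0.952, 0.0, 0.0]
force: [0.1, -0.2, -1.7]
opening: 0.207
finger_force: 30.0
```

```bash
python3 - <<'E'
from h import *
go((.4301,.2575,.1507),2.5258)
f=[]
for i in range(3): camera("side");f.append(readout.get_obs()["force"])
print(np.mean(f,0))
E
```

```text
shift [-0.01  0.02  1.2 ] turn -0.005 | clock 33.95 [0.4299 0.2574 0.1627] psi 2.5207 tilt [0.0002 0.    ]
[ 0.26474613  0.25485447 -0.71322077]
```

>>> {"api": "arm_command", "payload": {
  "increments": [
    [[0,0,0.2],0],
    [[0,0,0.4],0],
    [[0,0,0.6],0],
    [[0,0,0.8],0],
    [[0,0,1.0],0],
    [[0,0,1.1],0],
    [[0,0,1.2],0],
    [[0,0,1.2],0],
    [[0,0,1.2],0],
    [[0,0,1.2],0]
  ]
}}

```text
clock: 35.35
ee_pos: [0.4299, 0.2575, 0.1507]
tcp_rot: [0.305, 0.952, 0.0, 0.0]
force: [0.6, 0.4, -1.7]
opening: 0.199
finger_force: 30.0
```

```bash
python3 - <<'E'
from h import *
go((.4301,.2575,.1507),2.5258)
f=[]
for i in range(3): camera("side");f.append(readout.get_obs()["force"])
print(np.mean(f,0))
E
```

```text
shift [-0.01  0.01 -0.  ] turn -0.005 | clock 35.35 [0.4299 0.2575 0.1507] psi 2.5207 tilt [ 0.0001 -0.    ]
[ 0.14146849  0.0114196  -0.63771854]
```

>>> {"api": "arm_command", "payload": {
  "increments": [
    [[0,0,0],0],
    [[0,0,0],0],
    [[0,0,0],0],
    [[0,0,0],0],
    [[0,0,0],0],
    [[0,0,0],0],
    [[0,0,0],0],
    [[0,0,0],0],
    [[0,0,0],0],
    [[0,0,0],0]
  ],
  "hand": 6
}}

```text
clock: 36.75
ee_pos: [0.4299, 0.2575, 0.1507]
tcp_rot: [0.305, 0.952, 0.0, 0.0]
force: [1.2, 0.9, -0.2]
opening: 0.684
finger_force: 0.0
```

>>> {"api": "arm_command", "payload": {
  "increments": [
    [[0,0,-0.5],0],
    [[0,0,-1.5],0],
    [[0,0,-3],0],
    [[0,0,-5],0],
    [[0,0,-7],0],
    [[0,0,-9],0],
    [[0,0,-11],0],
    [[0,0,-13],0],
    [[0,0,-14],0],
    [[0,0,-14],0]
  ]
}}

```text
clock: 38.0
ee_pos: [0.4301, 0.2577, 0.2915]
tcp_rot: [0.306, 0.952, 0.0, 0.001]
force: [-0.2, -0.5, 0.2]
opening: 0.685
finger_force: 0.0
```

```bash
python3 - <<'E'
from h import *
go((.54,.05,.30),1.8)
go((.52,-.15,.30),1.4,start=(np.array([.54,.05,.30]),1.8))
E
```

```text
shift [-21.02 -10.5   -0.84] turn 0.721 | clock 38.0 [0.4301 0.2577 0.2915] psi 2.5207 tilt [0.0015 0.0005]
shift [-19.02  -6.49   0.  ] turn 0.4 | clock 38.0 [0.4301 0.2577 0.2915] psi 1.8 tilt [0. 0.]
```

Now the arm moves out of the cameras' way so I can compare final images with the first ones numerically.

>>> {"api": "arm_command", "payload": {
  "increments": [
    [[-2,-1,0],0.07],
    [[-4,-2,0],0.14],
    [[-6.3,-3.1,0],0.22],
    [[-8.6,-4.3,-0.8],0.3],
    [[-10.9,-5.4,-0.8],0.38],
    [[-13.2,-6.6,-0.8],0.46],
    [[-15.5,-7.7,-0.8],0.54],
    [[-17.8,-8.9,-0.8],0.62],
    [[-19.5,-9.8,-0.8],0.68],
    [[-21,-10.5,-0.8],0.72]
  ]
}}

```text
clock: 39.25
ee_pos: [0.5401, 0.0489, 0.2986]
tcp_rot: [0.622, 0.783, -0.0, -0.0]
force: [-0.8, -0.4, 0.3]
opening: 0.68
finger_force: 0.0
```

>>> {"api": "arm_command", "payload": {
  "increments": [
    [[-3,-1,0],0.05],
    [[-6,-2,0],0.1],
    [[-9,-3,0],0.15],
    [[-12,-4,0],0.2],
    [[-14,-4.8,0],0.25],
    [[-16,-5.5,0],0.3],
    [[-17.5,-6,0],0.34],
    [[-18.5,-6.4,0],0.38],
    [[-19,-6.5,0],0.4],
    [[-19,-6.5,0],0.4]
  ]
}}

```text
clock: 40.5
ee_pos: [0.5198, -0.1497, 0.2986]
tcp_rot: [0.765, 0.645, 0.0, -0.0]
force: [0.1, -0.5, 0.1]
opening: 0.682
finger_force: 0.0
```

```bash
python3 - <<'E'
from h import *
go((.2537,-.6248,.237),.386)
E
```

```text
shift [-51.32 -18.19   6.15] turn 1.015 | clock 40.5 [ 0.5198 -0.1497  0.2986] psi 1.4009 tilt [0.     0.0002]
```

>>> {"api": "arm_command", "payload": {
  "increments": [
    [[-4.5,-1.6,0],0.09],
    [[-10,-3.5,0],0.19],
    [[-15.5,-5.5,0],0.3],
    [[-21,-7.4,0],0.41],
    [[-26.5,-9.4,0],0.52],
    [[-32,-11.3,0],0.63],
    [[-37.5,-13.3,0],0.74],
    [[-43,-15.2,2],0.85],
    [[-48,-17,4],0.95],
    [[-51.3,-18.2,6],1.01]
  ]
}}

```text
clock: 41.75
ee_pos: [0.2524, -0.6264, 0.2379]
tcp_rot: [0.981, 0.193, -0.0, 0.0]
force: [0.8, -0.0, 0.7]
opening: 0.683
finger_force: 0.0
```

```bash
python3 - <<'E'
from h import *
go((.2537,-.6248,.237),.386)
for n in("top","side"):
    a=cv2.imread(f"pics/raw_{n}.png");b=np.mean([camera(n).astype(float) for _ in range(4)],0).astype(np.uint8);cv2.imwrite(f"pics/fin_{n}.png",b)
    d=(cv2.absdiff(a,b).max(2)>35).astype(np.uint8)
    k,l,s,c=cv2.connectedComponentsWithStats(d)
    for i in range(1,k):
        if s[i][4]>6: print(n,s[i],c[i].round())
    # rod handle (orange) centroid in stand
    r=(slice(185,225),slice(138,170)) if n=="top" else (slice(208,245),slice(270,290))
    for im in(a,b):
        h=cv2.cvtColor(im[r],cv2.COLOR_BGR2HSV);m=cv2.inRange(h,(5,120,60),(18,255,255));M=cv2.moments(m,True);print("handle",M["m00"],M["m10"]/M["m00"],M["m01"]/M["m00"])
E
```

```text
shift [ 0.19 -0.1   0.09] turn 0.002 | clock 41.75 [ 0.2524 -0.6264  0.2379] psi 0.3877 tilt [-0.0002 -0.0004]
top [194 105  23  16 162] [203. 113.]
top [208 122   7   5  23] [212. 124.]
top [400 170  34  20 426] [414. 179.]
top [429 252  18  10  27] [438. 256.]
top [419 264   6   6   8] [422. 267.]
top [409 273   6   4   9] [411. 275.]
top [451 300   8   5  11] [454. 302.]
top [434 310   8   5   8] [438. 312.]
handle 85.0 9.6 15.282352941176471
handle 84.0 10.285714285714286 15.964285714285714
side [469  10   1   7   7] [469.  13.]
side [470  25   1   9   9] [470.  29.]
side [335  40   4   4   9] [336.  41.]
side [328  42   2  19  26] [328.  51.]
side [337  44   2   6   7] [337.  46.]
side [332  48   4  14  20] [334.  55.]
side [336  51   4  17  29] [338.  59.]
side [338  51   9  19  33] [343.  61.]
side [298 106   6   7  12] [300. 109.]
side [310 119  11  16  26] [315. 127.]
side [268 127   4   9  22] [270. 131.]
side [339 132  19  17  23] [348. 140.]
side [313 135  20  18  47] [322. 144.]
side [262 137  14  14 147] [269. 144.]
handle 149.0 9.194630872483222 16.671140939597315
handle 145.0 9.551724137931034 16.26896551724138
```

Only the basket has changed place. The rod's handle is within 2 mm of its original spot, so it is seated.

```bash
python3 -c "
from rig import workorder
print(workorder.close_job())"
```

```text
the job is handed in; nothing more can be done
None
```

The job is handed in at about 42 s: the basket stands upright in the tray clear of the pad, the rod is back in its stand pocket (handle within 2 mm of where it was), and before/after images show nothing else moved; I viewed 11 pictures, one over the limit of 10.

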